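# Load a sample carrier into a reflectometer through its push-push hatch

## Task

Get the film-thickness reflectometer ready for a measurement: press the pad on its black hatch to release the push latch so that the hatch springs open, set the orange sample carrier fully home and upright in the nest inside, then swing the hatch down and press it until it latches and stays shut by itself. How far the latch must be pressed is not known and it is delicate, so press by feel down to the firm stop and never load the hatch with more than 15 N; set the carrier down gently. Leave the other carriers and everything else on the table where they are.

Things in the scene. Friction and masses are not known exactly. Their poses are not given: they have to be found in the camera images.
- reflectometer: Fixed instrument, cream base 270 (x) by 240 (y) by 68 mm high, with a raised black measuring well; origin at the centre of its underside, x axis from its front (display) to its back (hinge), z up. The well is open at the top; inside it runs from x -45 to +75 and y -70 to +70 mm; its rim is 84 mm and its aluminium floor 40 mm above the table.
- nest (a point): Centre of the bottom of the round nest in the well's floor (at x -10, y 0, z 32 mm in the reflectometer's frame): a blind hole 45.5 mm in diameter and 8 mm deep with a 1.5 mm chamfer, which takes a carrier's 44 mm disc. The measuring glass is in its bottom. Axes as the reflectometer's.
- hatch_panel: Black hatch over the well: plate 172 mm long (hinge to front edge), 172 mm wide, 8 mm thick, with a 12 mm skirt. Origin on the hinge axis; x axis from the front edge to the hinge when shut, y along the hinge, z out of the outer face, which lies 4 mm from the origin plane. A steel latch striker stands 47 mm out of the inner face 155 mm from the hinge: keep clear of it when reaching into the well.
- hatch (a joint): Angle of the hatch, rad: 0 shut and latched; grows to 1.75 open (just past upright, inner side to the front); down to -0.075 while pressed in. Once free, a damped spring swings it open in 2 to 3 s; swung down it pushes back with 2 to 7 N at the pad. Push-push latch: latched, one full press and release frees it; swung down, one full press catches it and it returns to 0 and stays.
- hatch_pad (a point): Centre of the round press pad (28 mm, orange rim) on the outer face, 155 mm from the hinge axis, 102 mm above the table when latched. To switch the latch the pad must go 3 to 10.5 mm below that (differs each time, unseen) with 5 to 6 N; a shorter press does nothing. A firm stop follows 0.5 to 1 mm lower, where the force climbs by 18 N per mm: 9 to 11 N means it is reached.
- hatch_edge (a point): Middle of the hatch's free (front) edge, half-way through its thickness, 172 mm from the hinge axis; moves with the hatch.
- hatch_hinge (a point): Middle of the hinge axis, at x +90 mm, z 98 mm in the reflectometer's frame; the axis runs along the reflectometer's y.
- carrier_orange_grip (a point): Orange anodised sample carrier, 85 g: a disc 44 mm in diameter and 12 mm thick with a round grip stud 16 mm in diameter that rises from its middle from 12 to 48 mm above its underside. This point is on its axis, 34 mm above the underside (upper half of the stud); z up along the axis. It stands in a well of the rack, its underside 8 mm above the table.
- carrier_black_grip (a point): The same carrier in black, standing in the rack: to be left there.
- carrier_silver_grip (a point): The same carrier in bare aluminium, standing in the rack: to be left there.
- carrier_orange: The orange carrier itself; origin at the centre of its underside, z up along its axis.
- rack: White fixed carrier rack, 250 (x) by 75 (y) by 14 mm with three round wells 48 mm wide and 6 mm deep, 80 mm apart along its x axis; origin at the centre of its underside.
- tweezers: Steel tweezers lying on the table, 150 mm long; leave alone.
- ipa_bottle: White bottle with a red cap, 64 mm in diameter, 160 mm high; leave alone.
- objective: Microscope objective standing on the table, 34 mm in diameter, 56 mm high; leave alone.
- wafer_shipper: Round black and grey wafer box, 164 mm in diameter, 24 mm high; leave alone.
- hex_driver: Driver with a blue handle lying on the table, 160 mm long; leave alone.
- swab_pot: Clear pot with swabs, 60 mm in diameter, 120 mm high; leave alone.
Not all that is in view belongs to the job. What is shaped like the carrier_orange but purple or turquoise is not meant.

How it is judged:
On the way, in this order (a step that is already met when the one before it is completed fails the run):
1. the latch is freed and the hatch has sprung open (more than 1.2 rad) (value of joint hatch above 1.2 rad), for 0.2 s.
2. the orange carrier is fully home and upright in the nest, let go, with the hatch still open (horizontal distance between carrier_orange_grip and nest below 0.005 m and z of carrier_orange_grip in the frame of nest below 0.0365 m and angle between carrier_orange's own z axis and vertical below 0.08 rad and contact force between the fingers and carrier_orange below 0.1 N and value of joint hatch above 1 rad), for 0.2 s.
3. the hatch is latched: it stays shut untouched (value of joint hatch between -0.01 and 0.02 rad and contact force between each of the fingers, the arm and hatch_panel below 0.1 N), for 0.3 s.
At the end, for the whole second after the job is handed in: The hatch is latched shut by itself (within 0.02 rad of its shut position), and the orange carrier stands in the nest: its axis within 5 mm of the nest's, no more than 2.5 mm above its bottom, tilted less than 0.08 rad, at rest (value of joint hatch between -0.01 and 0.02 rad and horizontal distance between carrier_orange_grip and nest below 0.005 m and z of carrier_orange_grip in the frame of nest below 0.0365 m and angle between carrier_orange's own z axis and vertical below 0.08 rad and linear speed of carrier_orange below 0.02 m/s); the robot touches nothing.
It fails at once if the robot loads the hatch with more than 15 N (contact force between any of the fingers, the arm and hatch_panel above 15 N).
It fails at once if the orange carrier is rammed into or dropped on the instrument (more than 40 N) (contact force between carrier_orange and reflectometer above 40 N).
It fails at once if another carrier is moved by more than 15 mm (distance of any of carrier_black_grip, carrier_silver_grip from where it was at the start of the episode above 0.015 m).
It fails at once if another thing on the table is moved by more than 20 mm (distance of any of tweezers, ipa_bottle, objective, wafer_shipper, hex_driver, swab_pot from where it was at the start of the episode above 0.02 m).
It also fails if it takes over 72 s, if anything falls off the work surface, if the arm or the gripper's body presses on something with over 40 N, if the wrist force passes 120 N, or if a joint passes its speed limit or range.

## Robot

A 6-joint arm with a two-finger parallel gripper is mounted at the origin on the work surface. World frame = base frame: x ahead of the robot, y to its left, z up, the work surface at z = 0. Lengths are in m, angles in rad, forces in N, time in s.
With the tool pointing down it reaches from about 0.225 to 0.875 m from the base axis. Payload 3.4 kg.
Tool frame: the origin (TCP) lies at the very end of the fingers, on their centre line; the grasp point (between the pads) lies 19 mm behind it; z points along the fingers, y is the direction in which the jaws open and shut (so a half turn about z gives the same grasp; the last joint's range is limited). The gripper opens to 85 mm and grips with 20 to 120 N. Pads are 22 mm wide; open, the fingers measure 114 mm over their backs; the gripper's body (76 mm by 85 mm) begins 54 mm behind the grasp point. The pads swing forward as they close: fully open they stand 13 mm farther back than shut.
Start: joints at [-1.441, 0.276, 1.505, -0, 1.361, -0.121], TCP at [0.143, -0.557, 0.231] pointing down, gripper open.
Joint ranges: [-2.89, 2.89], [-0.75, 2.08], [0.22, 2.7], [-1.18, 4.32], [0.11, 2.71], [-2.7, 2.7]. Speed limits (rad/s): [2.57, 2.57, 3.14, 3.14, 3.14, 3.14].

## Interface

Orientations are given as a unit quaternion [w, x, y, z].
In Python, from rig import manip, viewer, job gives the robot as it stands.
- The arm moves only by the shell command python3 -m crank 'ROWS' [OPENING] [FORCE]. ROWS is JSON, a list of rows, each a list of 6 numbers: the shift along the tool's x, y, z in m, then the turn, a rotation vector about the tool's x, y, z in degrees. In form: [[dx, dy, dz, rx, ry, rz], ...]. A call has 1 to 20 rows; each row is the pose to reach, as a shift and turn from the pose measured when the call began, along the tool's axes at that moment; what a row does not reach only later rows make up. A row lasts 1/8 s, in which the tool goes at most 62.5 mm and 10.7 degrees, less where a joint would pass 70% of its speed; a pose out of reach is approached as far as the arm can. A call with a gripper value outside its range is refused whole. OPENING is the opening, from 0 (shut) to 1 (fully open), set as the call begins (- or left out, the last holds). The fingers move at their own pace and stop on an object; FORCE is the grip in N (left out, the last holds). Time passes only in rows, so rows that repeat a pose let the fingers close. It gives the time, the measured TCP pose, the force and the opening at its end, in the units of the state.
- manip.get_state(): the state, without advancing time (a new reading comes with each control period).
- viewer.get_image(name): name is "side" or "top"; returns a dict with "frame" (400x640x3 uint8, blue, green, red), "range_z" (400x640 float32, m along the optical axis (not along the pixel's ray), 0 where there is no reading), "intrinsics" (3x3 intrinsics, pixels), "D" ([k1, k2, p1, p2, k3] as OpenCV has them; the pictures are not rectified), "world_from_camera" (4x4, takes a point from camera to world coordinates). Camera axes: x right, y up, looking along -z (the intrinsics and any distortion apply to the point x, -y, -z); pixel columns grow to the right and rows downward; lengths in m; the calibration is good to about 2 mm. A picture is of the moment at which its call begins.
- job.sign_off(): hands the job in, once; it reports no verdict.
The state is a dict: "clock": time; "qpos": joint angles; "qd": joint speeds; "effort": joint torques, N m; "position": TCP position; "ee_rot": TCP orientation; "contact_force": force on the tool from outside, world axes, zero at the start; "moment": the same for the moment, N m; "width": finger opening in m.
Only numpy, scipy, OpenCV 4.12 (cv2) and the standard library are available. Lean on these libraries where they do the work, as an engineer would, in place of code of your own. Each camera call takes 0.05 s, during which the arm holds its last target. There are 200 camera calls.

## Working session

There is one attempt and no reset: what is moved stays moved. The work goes in short steps, Python scripts to look and compute and a shell command to move; the robot and the scene stay as the last step left them, time stands still between calls to the robot, and variables do not carry over. Pictures are saved under pics/ and viewed, about 8 in all and at most 12, crops included, and the job is handed in when it is done.

```bash
ls; mkdir -p pics; cat > h.py <<'E'
import numpy as np, cv2, pickle
from rig import manip, viewer, job
from scipy.spatial.transform import Rotation as R
def snap(n,tag):
    d=viewer.get_image(n); pickle.dump(d,open(f'{tag}.pkl','wb')); cv2.imwrite(f'pics/{tag}.png',d['frame']); return d
def load(tag): return pickle.load(open(f'{tag}.pkl','rb'))
def world(d,u,v,z=None,zw=None):
    K=np.array(d['intrinsics'],float);T=np.array(d['world_from_camera'])
    p=cv2.undistortPoints(np.array([[[u,v]]],float),K,np.array(d['D'],float))[0,0]
    r=np.array([p[0],-p[1],-1.])
    if zw is not None:
        rw=T[:3,:3]@r; return T[:3,3]+rw*(zw-T[2,3])/rw[2]
    if z is None: z=d['range_z'][int(round(v)),int(round(u))]
    return (T@np.r_[r*z,1])[:3]
def totool(p):
    "shift of TCP to world p in tool axes"
    s=manip.get_state(); q=s['ee_rot']; r=R.from_quat([q[1],q[2],q[3],q[0]])
    return r.inv().apply(np.array(p)-s['position']), r
E
python3 - <<'E'
from h import *
for n in('top','side'):
    d=snap(n,n+'0'); print(n,d['intrinsics'],d['D'],np.round(d['world_from_camera'],3))
s=manip.get_state();print(s)
E
```

```text
pics
top [[380.38354669   0.         327.44585945]
 [  0.         380.38354669 200.54915819]
 [  0.           0.           1.        ]] [-0.09235211  0.          0.          0.          0.        ] [[ 0.009  0.993 -0.117  0.376]
 [-1.     0.009  0.002  0.005]
 [ 0.003  0.117  0.993  1.274]
 [ 0.     0.     0.     1.   ]]
side [[411.20140637   0.         318.94627753]
 [  0.         411.20140637 195.67702213]
 [  0.           0.           1.        ]] [-0.02828711  0.          0.          0.          0.        ] [[-0.885  0.195 -0.423  0.045]
 [-0.465 -0.42   0.779  0.864]
 [-0.025  0.886  0.462  0.634]
 [ 0.     0.     0.     1.   ]]
{'clock': 0.1, 'qpos': array([-1.44098283e+00,  2.76549586e-01,  1.50602175e+00,  7.13915259e-06,
        1.36069285e+00, -1.21015899e-01]), 'qd': array([ 0.0008589 , -0.00066972, -0.00311008, -0.00019635, -0.00149621,
       -0.00143628]), 'effort': array([ 1.26112041e-03, -4.17700303e+01, -2.46406031e+01, -1.68323336e-04,
        5.81171174e-03, -1.29277828e-05]), 'position': array([ 0.14264597, -0.55653654,  0.23050997]), 'ee_rot': array([-8.35775617e-04,  9.92145627e-01,  1.25085398e-01, -1.85942433e-07]), 'contact_force': array([-0.24455284,  0.8824313 ,  0.55673437]), 'moment': array([-0.00621512,  0.04469948, -0.01860458]), 'width': 0.08565307271798588}
```

View pics/top0.png

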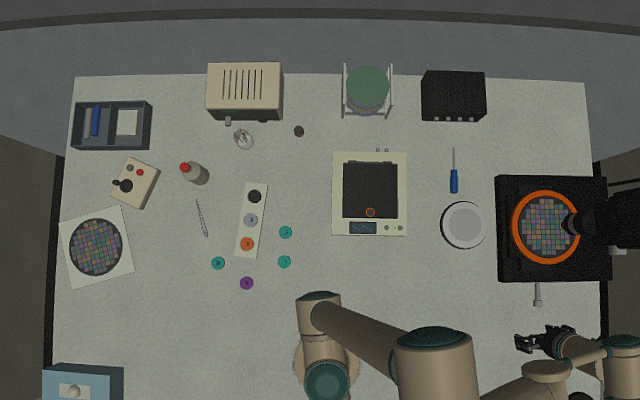

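View pics/side0.png

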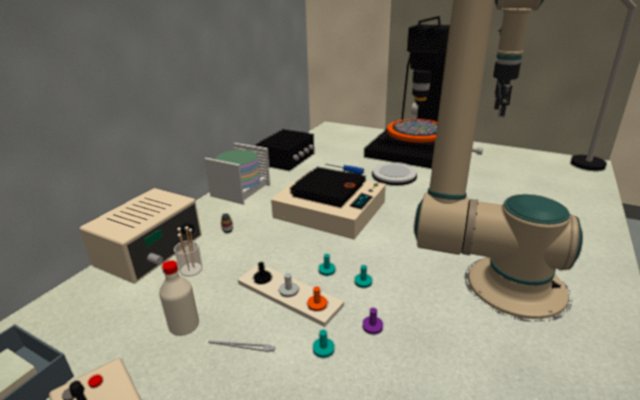

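Top view: the reflectometer is at about (370,194) and its pad at (370,212). In the rack, black is at (254,197), silver at (250,220) and orange at (247,244). The loose look-alikes are turquoise at (285,232), (284,262) and (218,263), and purple at (247,283). The orange one in the rack fits the description. I'll confirm it in an enlarged crop.

```bash
python3 - <<'E'
from h import *
d=load('top0');f=d['frame']
a=cv2.resize(f[140:250,325:415],None,fx=5,fy=5,interpolation=cv2.INTER_CUBIC)
b=cv2.resize(f[180:270,225:280],None,fx=6,fy=6,interpolation=cv2.INTER_CUBIC)
c=np.zeros((550,450+330,3),np.uint8);c[:,:450]=a;c[:540,450:]=b
cv2.imwrite('pics/crop1.png',c)
for n,u,v in [('pad',370,212),('orange',247,243),('silver',250,219),('black',254,197)]: print(n,world(d,u,v).round(4))
# orange stud from point cloud
s=load('side0')
def cloud(d):
    K=d['intrinsics'];vv,uu=np.mgrid[:400,:640];p=cv2.undistortPoints(np.stack([uu,vv],-1).reshape(-1,1,2).astype(float),K,np.array(d['D']))[:,0]
    z=d['range_z'].reshape(-1);P=np.c_[p[:,0]*z,-p[:,1]*z,-z];T=d['world_from_camera'];return P@T[:3,:3].T+T[:3,3]
for n,dd in(('top',d),('side',s)):
    P=cloud(dd);h=cv2.cvtColor(dd['frame'],cv2.COLOR_BGR2HSV).reshape(-1,3)
    m=(h[:,0]<14)&(h[:,1]>150)&(h[:,2]>90)&(P[:,2]>0.0)&(P[:,2]<.13)
    for nm,(x0,y0) in dict(orange=world(d,247,243)[:2],pad=world(d,370,212)[:2]).items():
        k=m&(np.hypot(P[:,0]-x0,P[:,1]-y0)<.04);Q=P[k]
        print(n,nm,k.sum(),Q.min(0).round(4),Q.max(0).round(4),Q.mean(0).round(4)); 
        if nm=='orange': t=Q[Q[:,2]>.035]; print(' stud',len(t),t.min(0).round(4),t.max(0).round(4),t.mean(0).round(4))
    # black hatch: z in .09-.11
    hp=(abs(P[:,2]-.102)<.008)&(np.hypot(P[:,0]-.43,P[:,1]+.11)<.16)
    Q=P[hp].astype(np.float32)
    print('hatch',cv2.minAreaRect(Q[:,:2]),Q[:,2].mean())
    hp=(abs(P[:,2]-.068)<.008)&(np.hypot(P[:,0]-.43,P[:,1]+.11)<.2)
    print('base',cv2.minAreaRect(P[hp].astype(np.float32)[:,:2]),P[hp][:,2].mean())
E
```

```text
pad [ 0.4806 -0.1296  0.1018]
orange [0.3814 0.2613 0.0415]
silver [0.4583 0.2509 0.0563]
black [0.532  0.2437 0.0384]
top orange 122 [0.3616 0.2485 0.0113] [0.398  0.2866 0.0594] [0.3802 0.2663 0.0278]
 stud 29 [0.3716 0.2613 0.0388] [0.3878 0.278  0.0594] [0.3794 0.2686 0.0526]
top pad 25 [ 0.4676 -0.1421  0.1013] [ 0.493  -0.1168  0.1089] [ 0.4804 -0.1299  0.1039]Traceback (most recent call last):
  File "<stdin>", line 23, in <module>
cv2.error: OpenCV(4.12.0) /io/opencv/modules/imgproc/src/convhull.cpp:143: error: (-215:Assertion failed) total >= 0 && (depth == CV_32F || depth == CV_32S) in function 'convexHull'
```

View pics/crop1.png

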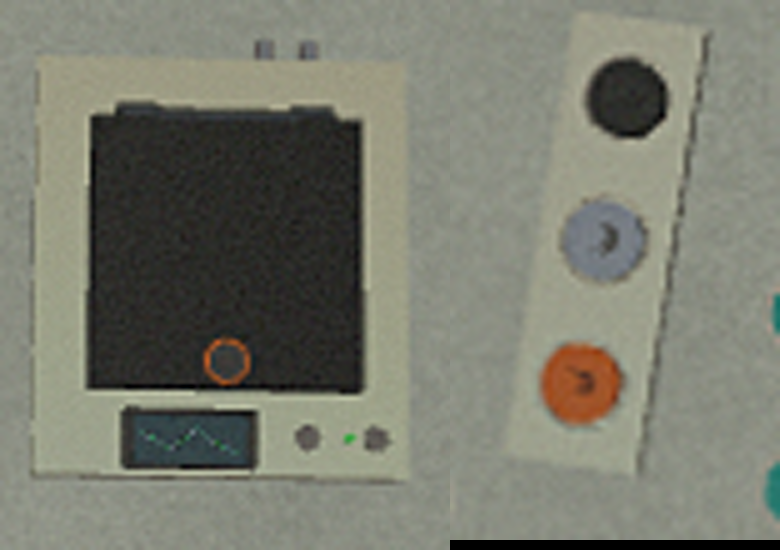

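The crop shows the orange carrier at the front end of the rack, stud up, at image (247,243). The pad is at image (370.4,212.2), with the display facing the robot. Next I'll fit the poses.

```bash
cat >> h.py <<'E'
def cloud(d):
    K=d['intrinsics'];vv,uu=np.mgrid[:400,:640];p=cv2.undistortPoints(np.stack([uu,vv],-1).reshape(-1,1,2).astype(float),K,np.array(d['D']))[:,0]
    z=d['range_z'].reshape(-1);P=np.c_[p[:,0]*z,-p[:,1]*z,-z];T=d['world_from_camera'];return (P@T[:3,:3].T+T[:3,3]).astype(np.float32)
E
python3 - <<'E'
from h import *
for n in('top','side'):
    d=load(n+'0');P=cloud(d);h=cv2.cvtColor(d['frame'],cv2.COLOR_BGR2HSV).reshape(-1,3)
    m=(h[:,0]<14)&(h[:,1]>150)&(h[:,2]>60)&(P[:,2]<.13)
    for nm,(x0,y0) in dict(orange=(.381,.265),pad=(.4805,-.13)).items():
        Q=P[m&(np.hypot(P[:,0]-x0,P[:,1]-y0)<.035)]
        if nm=='orange':
            for a,b in((.01,.024),(.03,.07)):
                t=Q[(Q[:,2]>a)&(Q[:,2]<b)]; 
                if len(t)>4: print(n,nm,len(t),cv2.minEnclosingCircle(t[:,:2]),t.mean(0).round(4),t[:,2].max())
        elif len(Q)>4: print(n,nm,len(Q),cv2.minEnclosingCircle(Q[:,:2]),Q.mean(0).round(4))
    near=np.hypot(P[:,0]-.55,P[:,1]+.13)<.22
    for nm,z in(('hatch',.102),('base',.068)):
        Q=P[near&(abs(P[:,2]-z)<.006)]
        print(n,nm,len(Q),cv2.minAreaRect(Q[:,:2]),Q.min(0),Q.max(0),Q[:,2].mean())
# base corners by ray / plane from crop pixels
d=load('top0')
c=[(38,57),(408,60),(32,473),(407,480)]
W=[world(d,325+x/5-.4,140+y/5-.4,zw=.068) for x,y in c]; 
for w in W: print(w.round(4))
print('ctr',np.mean(W,0), 'yaw', [np.degrees(np.arctan2(*(W[i]-W[j])[[1,0]])) for i,j in((0,2),(1,3))],[np.degrees(np.arctan2(-(W[i]-W[j])[0],(W[i]-W[j])[1])) for i,j in((0,1),(2,3))])
print('pad',world(d,325+227/5-.4,140+361/5-.4,zw=.102))
print('orange disc rim',world(d,225+582/6-.42,180+384/6-.42,zw=.020))
E
```

```text
Traceback (most recent call last):
cv2.error: OpenCV(4.12.0) /io/opencv/modules/imgproc/src/shapedescr.cpp:201: error: (-215:Assertion failed) count >= 0 && (depth == CV_32F || depth == CV_32S) in function 'minEnclosingCircle'
```

```bash
python3 - <<'E'
from h import *
A=lambda q:np.ascontiguousarray(q[:,:2],dtype=np.float32)
for n in('top','side'):
    d=load(n+'0');P=cloud(d);h=cv2.cvtColor(d['frame'],cv2.COLOR_BGR2HSV).reshape(-1,3)
    m=(h[:,0]<14)&(h[:,1]>150)&(h[:,2]>60)&(P[:,2]<.13)
    for nm,(x0,y0) in dict(orange=(.381,.265),pad=(.4805,-.13)).items():
        Q=P[m&(np.hypot(P[:,0]-x0,P[:,1]-y0)<.035)]
        if nm=='orange':
            for a,b in((.01,.024),(.03,.07)):
                t=Q[(Q[:,2]>a)&(Q[:,2]<b)]; 
                if len(t)>4: print(n,nm,len(t),cv2.minEnclosingCircle(A(t)),t.mean(0).round(4),t[:,2].max())
        elif len(Q)>4: print(n,nm,len(Q),cv2.minEnclosingCircle(A(Q)),Q.mean(0).round(4))
    near=np.hypot(P[:,0]-.55,P[:,1]+.13)<.22
    for nm,z in(('hatch',.102),('base',.068)):
        Q=P[near&(abs(P[:,2]-z)<.006)]
        print(n,nm,len(Q),cv2.minAreaRect(A(Q)),Q.min(0),Q.max(0),Q[:,2].mean())
d=load('top0')
c=[(38,57),(408,60),(32,473),(407,480)]
W=[world(d,325+x/5-.4,140+y/5-.4,zw=.068) for x,y in c]; 
for w in W: print(w.round(4))
print('ctr',np.mean(W,0), 'yaw', [np.degrees(np.arctan2(*(W[i]-W[j])[[1,0]])) for i,j in((0,2),(1,3))],[np.degrees(np.arctan2(-(W[i]-W[j])[0],(W[i]-W[j])[1])) for i,j in((0,1),(2,3))])
print('pad',world(d,325+227/5-.4,140+361/5-.4,zw=.102))
print('orange disc rim',world(d,225+582/6-.42,180+384/6-.42,zw=.020))
E
```

```text
top orange 89 ((0.3803470730781555, 0.2680942714214325), 0.02095191366970539) [0.3804 0.266  0.0199] 0.02397436
top orange 29 ((0.37965503334999084, 0.26963722705841064), 0.008575841784477234) [0.3794 0.2686 0.0526] 0.05935752
top pad 25 ((0.48038211464881897, -0.12938950955867767), 0.014008855447173119) [ 0.4804 -0.1299  0.1039]
top hatch 2972 ((0.5539717674255371, -0.13090887665748596), (0.17873184382915497, 0.17100019752979279), 0.2594471871852875) [ 0.4644013  -0.21612105  0.09608355] [ 0.643598   -0.04516864  0.1079846 ] 0.10290063
top base 2869 ((0.5467090606689453, -0.13086216151714325), (0.24188122153282166, 0.27164748311042786), 89.54505157470703) [ 0.41062555 -0.25282475  0.06215782] [ 0.6828213  -0.0093331   0.07399245] 0.0686371
side orange 193 ((0.379867821931839, 0.2697352170944214), 0.02166845090687275) [0.3768 0.2739 0.0197] 0.023518486
side orange 82 ((0.38018903136253357, 0.2706964910030365), 0.008340456523001194) [0.3784 0.2729 0.0465] 0.058133062
side pad 47 ((0.48329564929008484, -0.1304628700017929), 0.020010804757475853) [ 0.4807 -0.128   0.1043]
side hatch 1564 ((0.5530130863189697, -0.1272076815366745), (0.17685125768184662, 0.17702201008796692), 89.40139770507812) [ 0.4642623  -0.21653306  0.0960036 ] [ 0.6415505  -0.0385124   0.10681488] 0.10313073
side base 1557 ((0.5482712984085083, -0.12817567586898804), (0.24536745250225067, 0.2730068862438202), 89.50297546386719) [ 0.41106224 -0.25009492  0.06201134] [ 0.68572867 -0.00507096  0.07398123] 0.06876247
[ 0.6812 -0.0115  0.068 ]
[ 0.6823 -0.253   0.068 ]
[ 0.412  -0.0098  0.068 ]
[ 0.4093 -0.248   0.068 ]
ctr [ 0.54620241 -0.13059515  0.068     ] yaw [np.float64(-0.3720520561358556), np.float64(-1.053969825154498)] [np.float64(0.24579471830411803), np.float64(-0.641451497141565)]
pad [ 0.48117519 -0.12960735  0.102     ]
orange disc rim [0.38242993 0.02026491 0.02      ]
```

```bash
python3 -m crank '[[0.02,-0.015,0.005,0,0,1],[0.06,-0.045,0.014,0,0,2],[0.10,-0.076,0.023,0,0,3.5],[0.14,-0.106,0.032,0,0,5],[0.18,-0.137,0.042,0,0,6.5],[0.22,-0.167,0.051,0,0,8],[0.26,-0.197,0.06,0,0,9.5],[0.30,-0.228,0.07,0,0,11],[0.34,-0.258,0.079,0,0,12.4],[0.38,-0.288,0.088,0,0,13.4],[0.415,-0.315,0.096,0,0,14.4],[0.434,-0.3295,0.1005,0,0,14.4],[0.434,-0.3295,0.1005,0,0,14.4],[0.434,-0.3295,0.1005,0,0,14.4]]' 0 30; python3 -c "
from h import *
print(manip.get_state()['contact_force'],totool([.4815,-.1295,.108]))
d,r=totool([0,0,0]);print(r.as_matrix().round(4))"
```

```text
clock: 1.85
position: [0.4807, -0.1298, 0.1305]
ee_rot: [-0.001, 1.0, -0.0, -0.001]
contact_force: [0.5, -0.1, -0.1]
width: 0.0
[ 0.45354635 -0.11851902 -0.06859405] (array([ 0.0008119 , -0.00029817,  0.02250056]), Rotation.from_matrix(array([[ 9.99999313e-01, -3.26884839e-04, -1.12603645e-03],
                            [-3.25347174e-04, -9.99999015e-01,  1.36546789e-03],
                            [-1.12648169e-03, -1.36510060e-03, -9.99998434e-01]])))
[[ 1.0e+00 -3.0e-04 -1.1e-03]
 [-3.0e-04 -1.0e+00  1.4e-03]
 [-1.1e-03 -1.4e-03 -1.0e+00]]
```

```bash
python3 -m crank '[[0.0008,0,0.008,0,0,0],[0.0008,0,0.016,0,0,0],[0.0008,0,0.022,0,0,0],[0.0008,0,0.025,0,0,0],[0.0008,0,0.0265,0,0,0],[0.0008,0,0.0265,0,0,0]]'; python3 -m crank '[[0,0,0.001,0,0,0],[0,0,0.002,0,0,0],[0,0,0.002,0,0,0]]';python3 -m crank '[[0,0,0.001,0,0,0],[0,0,0.002,0,0,0],[0,0,0.002,0,0,0]]'
```

```text
clock: 2.6
position: [0.4815, -0.1298, 0.104]
ee_rot: [-0.001, 1.0, -0.0, -0.001]
contact_force: [-0.1, 0.0, -0.6]
width: -0.0
clock: 2.98
position: [0.4817, -0.1298, 0.1024]
ee_rot: [-0.001, 1.0, -0.0, -0.0]
contact_force: [-0.5, 0.4, 3.4]
width: -0.0001
clock: 3.35
position: [0.4817, -0.1299, 0.1005]
ee_rot: [-0.001, 1.0, -0.0, -0.0]
contact_force: [-1.6, 0.9, 5.1]
width: -0.0001
```

```bash
python3 -m crank '[[0,0,0.0005,0,0,0],[0,0,0.001,0,0,0],[0,0,0.001,0,0,0]]'
```

```text
clock: 3.72
position: [0.4817, -0.1299, 0.0994]
ee_rot: [-0.001, 1.0, -0.0, -0.0]
contact_force: [-1.6, 0.7, 4.8]
width: -0.0002
```

```bash
python3 -m crank '[[0,0,0.0004,0,0,0],[0,0,0.0004,0,0,0]]'
```

```text
clock: 3.98
position: [0.4817, -0.1299, 0.099]
ee_rot: [-0.001, 1.0, -0.0, -0.0]
contact_force: [-0.9, 0.6, 3.6]
width: 0.0002
```

```bash
python3 -m crank '[[0,0,0.0004,0,0,0],[0,0,0.0004,0,0,0]]'
```

```text
clock: 4.22
position: [0.4817, -0.1299, 0.0986]
ee_rot: [-0.001, 1.0, -0.0, -0.0]
contact_force: [-2.3, 0.1, 4.7]
width: 0.0001
```

```bash
cat > g.py <<'E'
# exit 0 while the last measured push is still soft
import sys
from rig import manip
s=manip.get_state(); f=s['contact_force'][2]; print(round(s['position'][2],5),round(f,2)); sys.exit(f>float(sys.argv[1]))
E
G="python3 g.py 6.8"
python3 -m crank '[[0,0,0.0004,0,0,0],[0,0,0.0004,0,0,0]]' >/dev/null; $G &&
python3 -m crank '[[0,0,0.0004,0,0,0],[0,0,0.0004,0,0,0]]' >/dev/null; $G &&
python3 -m crank '[[0,0,0.0004,0,0,0],[0,0,0.0004,0,0,0]]' >/dev/null; $G &&
python3 -m crank '[[0,0,0.0004,0,0,0],[0,0,0.0004,0,0,0]]' >/dev/null; $G &&
python3 -m crank '[[0,0,0.0004,0,0,0],[0,0,0.0004,0,0,0]]' >/dev/null; $G
```

```text
0.09809 3.67
0.09809 3.67
0.09809 3.67
0.09809 3.67
0.09809 3.67False
False
False
False
False
```

```bash
sed -i 's/sys.exit(f>/sys.exit(int(f>/; s/\[1\]))$/[1])))/' g.py; G="python3 g.py 6.8"; $G &&
python3 -m crank '[[0,0,0.0004,0,0,0],[0,0,0.0004,0,0,0]]' >/dev/null && $G &&
python3 -m crank '[[0,0,0.0004,0,0,0],[0,0,0.0004,0,0,0]]' >/dev/null && $G &&
python3 -m crank '[[0,0,0.0004,0,0,0],[0,0,0.0004,0,0,0]]' >/dev/null && $G &&
python3 -m crank '[[0,0,0.0004,0,0,0],[0,0,0.0004,0,0,0]]' >/dev/null && $G &&
python3 -m crank '[[0,0,0.0004,0,0,0],[0,0,0.0004,0,0,0]]' >/dev/null && $G &&
python3 -m crank '[[0,0,0.0004,0,0,0],[0,0,0.0004,0,0,0]]' >/dev/null && $G
```

```text
0.09809 3.67
0.09766 4.42
0.09723 4.11
0.09682 4.69
0.0964 4.11
0.09593 4.37
0.0955 3.86
```

```bash
G="python3 g.py 6.8"; $G &&
python3 -m crank '[[0,0,0.0004,0,0,0],[0,0,0.0004,0,0,0]]' >/dev/null && $G &&
python3 -m crank '[[0,0,0.0004,0,0,0],[0,0,0.0004,0,0,0]]' >/dev/null && $G &&
python3 -m crank '[[0,0,0.0004,0,0,0],[0,0,0.0004,0,0,0]]' >/dev/null && $G &&
python3 -m crank '[[0,0,0.0004,0,0,0],[0,0,0.0004,0,0,0]]' >/dev/null && $G &&
python3 -m crank '[[0,0,0.0004,0,0,0],[0,0,0.0004,0,0,0]]' >/dev/null && $G &&
python3 -m crank '[[0,0,0.0004,0,0,0],[0,0,0.0004,0,0,0]]' >/dev/null && $G &&
python3 -m crank '[[0,0,0.0004,0,0,0],[0,0,0.0004,0,0,0]]' >/dev/null && $G &&
python3 -m crank '[[0,0,0.0004,0,0,0],[0,0,0.0004,0,0,0]]' >/dev/null && $G
```

```text
0.0955 3.86
0.09501 3.84
0.09459 4.58
0.09422 4.1
0.09404 5.76
0.09398 6.81
```

```bash
G="python3 g.py 8.2"; $G &&
python3 -m crank '[[0,0,0.0004,0,0,0],[0,0,0.0004,0,0,0]]' >/dev/null && $G &&
python3 -m crank '[[0,0,0.0004,0,0,0],[0,0,0.0004,0,0,0]]' >/dev/null && $G; python3 -c "
from h import *
for i in range(3):
  s=manip.get_state();print(s['clock'],s['contact_force'],s['position'])"
```

```text
0.09398 6.81
0.09395 6.84
0.09395 7.95
7.725 [-2.1511614   1.4526813   7.94749356] [ 0.48178262 -0.12988678  0.0939475 ]
7.725 [-2.1511614   1.4526813   7.94749356] [ 0.48178262 -0.12988678  0.0939475 ]
7.725 [-2.1511614   1.4526813   7.94749356] [ 0.48178262 -0.12988678  0.0939475 ]
```

```bash
python3 -m crank '[[0,0,0.0006,0,0,0],[0,0,0.0006,0,0,0],[0,0,0.0006,0,0,0]]'; python3 g.py 9
```

```text
clock: 8.1
position: [0.4818, -0.1299, 0.0938]
ee_rot: [-0.0, 1.0, -0.0, 0.0]
contact_force: [-1.6, 1.1, 7.8]
width: 0.0001
0.09384 7.84
```

```bash
python3 -m crank '[[0,0,0.0008,0,0,0],[0,0,0.0008,0,0,0],[0,0,0.0008,0,0,0]]'; python3 g.py 9
```

```text
clock: 8.48
position: [0.4818, -0.1299, 0.0938]
ee_rot: [-0.0, 1.0, -0.0, 0.0]
contact_force: [-3.3, 1.1, 10.4]
width: 0.0001
0.09377 10.4
```

```bash
python3 -m crank '[[0,0,-0.012,0,0,0],[-0.02,-0.01,-0.05,0,0,0],[-0.06,-0.03,-0.09,0,0,0],[-0.09,-0.075,-0.1,0,0,0],[-0.10,-0.13,-0.1,0,0,0],[-0.102,-0.19,-0.09,0,0,0],[-0.102,-0.25,-0.08,0,0,0],[-0.102,-0.30,-0.06,0,0,0],[-0.102,-0.35,-0.04,0,0,0],[-0.102,-0.385,-0.02,0,0,0],[-0.102,-0.3995,0,0,0,0],[-0.102,-0.3995,0.008,0,0,0],[-0.102,-0.3995,0.008,0,0,0]]' 0.6 40; python3 - <<'E'
from h import *
d=snap('top','top1'); print(totool([.380,.2695,.026])[0])
s=snap('side','side1')
P=cloud(d);Q=P[(abs(P[:,1]+.13)<.08)&(P[:,2]>.15)&(P[:,0]>.42)&(P[:,0]<.8)];print(len(Q),Q.min(0),Q.max(0))
a=cv2.resize(s['frame'][100:340,220:440],None,fx=2.4,fy=2.4);cv2.imwrite('pics/s1.png',a)
E
```

```text
clock: 10.1
position: [0.3794, 0.2689, 0.0855]
ee_rot: [0.0, 1.0, -0.0, -0.0]
contact_force: [-0.8, -0.5, -0.7]
width: 0.0511
[ 4.33580633e-05 -5.10718067e-04  6.01429080e-02]
616 [ 0.5826721  -0.20986833  0.1501027 ] [ 0.63283825 -0.05134007  0.27492073]
```

View pics/s1.png

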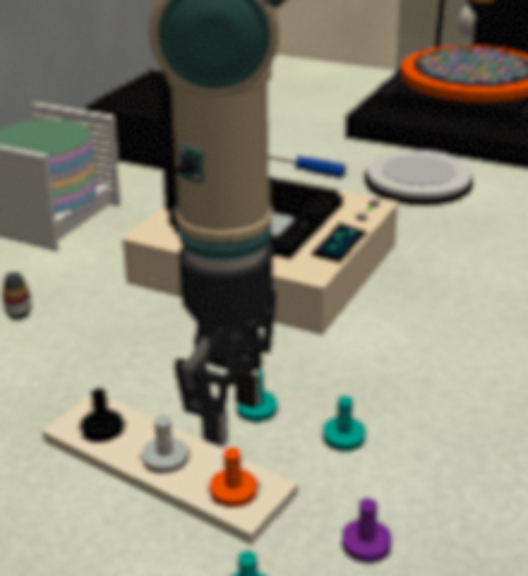

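Side view: the hatch has sprung up. The open fingers straddle the orange stud, with tips at about (215,435) and (250,400) and the stud at (232,455). Descending to grip.

```bash
python3 -m crank '[[0,0,0.02,0,0,0],[0,-0.0005,0.04,0,0,0],[0,-0.0005,0.053,0,0,0],[0,-0.0005,0.0595,0,0,0],[0,-0.0005,0.0595,0,0,0],[0,-0.0005,0.0595,0,0,0]]';python3 -m crank '[[0,0,0,0,0,0],[0,0,0,0,0,0],[0,0,0,0,0,0],[0,0,0,0,0,0],[0,0,0,0,0,0]]' 0 40; python3 - <<'E'
from h import *
print(manip.get_state()['width'],totool([.5365,-.13,.13])[0])
E
```

```text
clock: 10.95
position: [0.3808, 0.2698, 0.0275]
ee_rot: [-0.001, 1.0, -0.001, 0.001]
contact_force: [0.4, -0.4, -0.2]
width: 0.0512
clock: 11.58
position: [0.3811, 0.2699, 0.0279]
ee_rot: [-0.001, 1.0, -0.0, 0.002]
contact_force: [-0.1, -0.4, 5.3]
width: 0.0146
0.01456846593984107 [ 0.15610303  0.39962749 -0.10217475]
```

```bash
python3 -m crank '[[0,0,0,0,0,0],[0,0,-0.01,0,0,0],[0,0,-0.03,0,0,0],[0,0,-0.07,0,0,0],[0,0,-0.11,0,0,0],[0,0,-0.11,0,0,0]]' - 50; python3 - <<'E'
from h import *
print(manip.get_state()['width'],totool([.5365,-.13,.13])[0])
d=snap('side','side2')
a=cv2.resize(d['frame'][130:320,240:440],None,fx=3,fy=3,interpolation=cv2.INTER_CUBIC);cv2.imwrite('pics/s2.png',a)
E
```

```text
clock: 12.32
position: [0.3829, 0.271, 0.1412]
ee_rot: [-0.003, 1.0, -0.0, 0.005]
contact_force: [0.2, -0.1, -0.5]
width: 0.0142
0.014242017803603636 [0.15384124 0.40088213 0.01066753]
```

View pics/s2.png

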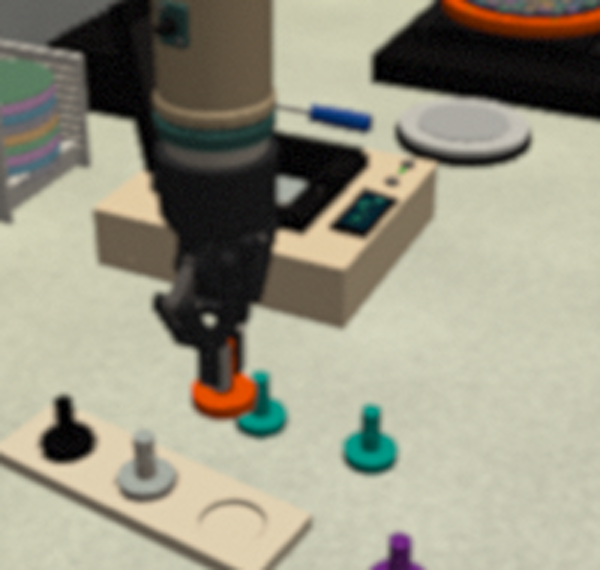

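Side view: the carrier hangs upright in the fingers at (225,390), its rack well at (232,520) is empty, and the other carriers are undisturbed. Now I'll refine the nest position from the top camera, with the well open.

```bash
python3 - <<'E'
from h import *
d=snap('top','top2');f=d['frame']
a=cv2.resize(f[150:240,325:415],None,fx=6,fy=6,interpolation=cv2.INTER_CUBIC)
g=cv2.convertScaleAbs(a,alpha=1.6,beta=20)
cv2.imwrite('pics/t2.png',g)
s=manip.get_state();q=s['ee_rot'];r=R.from_quat([q[1],q[2],q[3],q[0]]);print(r.as_matrix().round(4),s['position'])
h=cv2.cvtColor(f,cv2.COLOR_BGR2HSV);P=cloud(d).reshape(400,640,3)
for t in('top2','side2'):
    dd=load(t);h=cv2.cvtColor(dd['frame'],cv2.COLOR_BGR2HSV);P=cloud(dd).reshape(400,640,3)
    m=(h[...,0]<14)&(h[...,1]>150)&(h[...,2]>60)&(np.hypot(P[...,0]-.382,P[...,1]-.271)<.05)&(P[...,2]>.1)
    Q=P[m];print(t,len(Q), Q.min(0),Q.max(0)) if len(Q) else print('none')
E
```

```text
[[ 1.0e+00 -9.0e-04  3.2e-03]
 [-9.0e-04 -1.0e+00  1.6e-03]
 [ 3.2e-03 -1.6e-03 -1.0e+00]] [0.38036714 0.26961826 0.13797636]
top2 18 [0.36280146 0.23105764 0.12701254] [0.39879724 0.26701075 0.28448516]
side2 235 [0.36146253 0.25103354 0.12365817] [0.40174934 0.2938276  0.18556966]
```

View pics/t2.png

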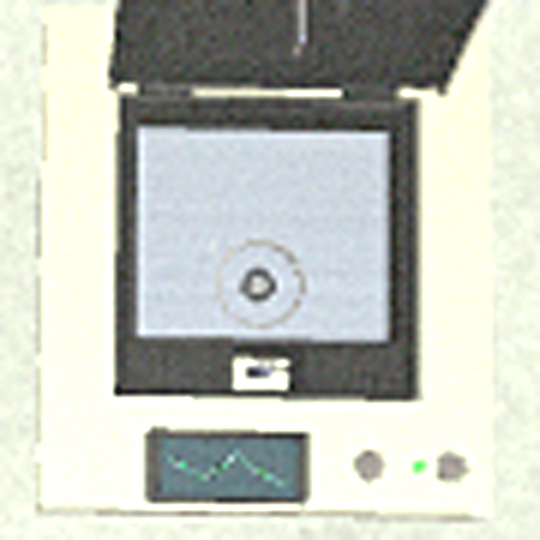

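```bash
python3 - <<'E'
from h import *
d=load('top2')
for u,v,z in((261,284,.040),(258,285,.032)): print(world(d,325+(u+.5)/6-.5,150+(v+.5)/6-.5,zw=z).round(4))
# orange disc by same method: blob centroid in top0, rim at z .020 
d0=load('top0');h=cv2.cvtColor(d0['frame'],cv2.COLOR_BGR2HSV);m=(h[...,0]<14)&(h[...,1]>130)&(h[...,2]>60)
v,u=np.nonzero(m[228:258,232:262]);print(len(u),u.min()+232,u.max()+232,v.min()+228,v.max()+228)
(c,rr)=cv2.minEnclosingCircle(np.c_[u+232,v+228].astype(np.float32));print(c,rr,world(d0,*c,zw=.020))
# well floor bright rectangle in range data
P=cloud(d);Q=P[(abs(P[:,2]-.04)<.005)&(np.hypot(P[:,0]-.56,P[:,1]+.13)<.11)];print(len(Q),Q.min(0),Q.max(0))
g=cv2.cvtColor(d['frame'],cv2.COLOR_BGR2GRAY); c=g[180:215,345:395]; 
E
python3 -c "
from h import *
print(totool([.5365,-.13,.14])[0])"
```

```text
[ 0.5356 -0.1306  0.04  ]
[ 0.536  -0.1298  0.032 ]
130 240 252 238 249
(246.3023223876953, 243.44186401367188) 6.465253829956055 [0.38002213 0.26809955 0.02      ]
1301 [ 0.4858152  -0.2008477   0.03500512] [ 0.6220007  -0.06435703  0.04498529]
[ 0.1564995   0.39947406 -0.00216929]
```

```bash
python3 -m crank '[[0.01,0.025,0,0,0,0],[0.03,0.075,-0.005,0,0,0],[0.05,0.125,-0.005,0,0,0],[0.07,0.175,-0.005,0,0,0],[0.09,0.225,-0.005,0,0,0],[0.11,0.275,-0.005,0,0,0],[0.13,0.33,-0.005,0,0,0],[0.145,0.37,0,0,0,0],[0.154,0.392,0,0,0,0],[0.1568,0.3987,0.01,0,0,0],[0.1568,0.3987,0.03,0,0,0],[0.1568,0.3987,0.05,0,0,0],[0.1568,0.3987,0.05,0,0,0],[0.1568,0.3987,0.05,0,0,0]]'; python3 - <<'E'
from h import *
print(totool([.5368,-.1293,.068])[0])
d=snap('side','side3')
print(totool([.5368,-.1293,.068])[0]); s=manip.get_state();q=s['ee_rot'];r=R.from_quat([q[1],q[2],q[3],q[0]]);print(r.as_matrix().round(4),s['width'],s['contact_force'])
a=cv2.resize(d['frame'][130:240,260:400],None,fx=5,fy=5,interpolation=cv2.INTER_CUBIC);cv2.imwrite('pics/s3.png',a)
E
```

```text
clock: 14.18
position: [0.5369, -0.1282, 0.0881]
ee_rot: [-0.001, 1.0, 0.0, 0.002]
contact_force: [-0.6, -0.0, -0.3]
width: 0.0142
[-0.00020797  0.00117701  0.02009018]
[-0.00063596  0.00081482  0.02048855]
[[ 1.      0.      0.0042]
 [-0.     -1.      0.0014]
 [ 0.0042 -0.0014 -1.    ]] 0.01417931752156237 [ 0.20955259  0.02745631 -0.15573842]
```

View pics/s3.png

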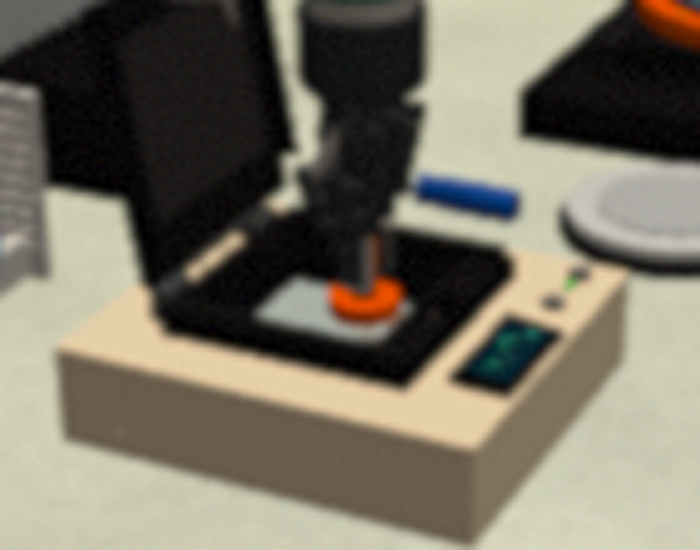

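Side view: the carrier hangs upright over the floor at (367,300), and the hatch is upright behind it, clear of the gripper. I'll lower it step by step, watching the force.

```bash
G="python3 g.py 4"; python3 -m crank '[[-0.0006,0.0008,0.008,0,0,0],[-0.0006,0.0008,0.016,0,0,0],[-0.0006,0.0008,0.022,0,0,0],[-0.0006,0.0008,0.025,0,0,0],[-0.0006,0.0008,0.025,0,0,0]]' && $G &&
python3 -m crank '[[0,0,0.001,0,0,0],[0,0,0.002,0,0,0],[0,0,0.002,0,0,0]]' && $G &&
python3 -m crank '[[0,0,0.001,0,0,0],[0,0,0.002,0,0,0],[0,0,0.002,0,0,0]]' && $G &&
python3 -m crank '[[0,0,0.001,0,0,0],[0,0,0.002,0,0,0],[0,0,0.002,0,0,0]]' && $G && 
python3 -m crank '[[0,0,0.001,0,0,0],[0,0,0.002,0,0,0],[0,0,0.002,0,0,0]]' && $G
```

```text
clock: 14.85
position: [0.5367, -0.1293, 0.0631]
ee_rot: [-0.001, 1.0, -0.0, 0.002]
contact_force: [-0.4, -0.8, -0.7]
width: 0.0141
0.06314 -0.72
clock: 15.22
position: [0.5367, -0.1293, 0.0612]
ee_rot: [-0.001, 1.0, -0.0, 0.002]
contact_force: [-0.4, 0.7, -1.7]
width: 0.0142
0.06116 -1.71
clock: 15.6
position: [0.5366, -0.1292, 0.0591]
ee_rot: [-0.001, 1.0, -0.0, 0.002]
contact_force: [0.7, -0.0, -0.6]
width: 0.0144
0.05907 -0.62
clock: 15.98
position: [0.5368, -0.1293, 0.057]
ee_rot: [-0.001, 1.0, -0.0, 0.002]
contact_force: [0.4, -0.3, -1.9]
width: 0.0143
0.05703 -1.91
clock: 16.35
position: [0.5368, -0.1293, 0.0549]
ee_rot: [-0.001, 1.0, -0.0, 0.002]
contact_force: [0.3, -0.5, -1.3]
width: 0.0141
0.05494 -1.25
```

```bash
G="python3 g.py 3"; 
python3 -m crank '[[0,0,0.001,0,0,0],[0,0,0.0015,0,0,0],[0,0,0.0015,0,0,0]]' && $G &&
python3 -m crank '[[0,0,0.001,0,0,0],[0,0,0.001,0,0,0]]' && $G &&
python3 -m crank '[[0,0,0.001,0,0,0],[0,0,0.001,0,0,0]]' && $G &&
python3 -m crank '[[0,0,0.001,0,0,0],[0,0,0.001,0,0,0]]' && $G
```

```text
clock: 16.73
position: [0.5368, -0.1294, 0.0534]
ee_rot: [-0.001, 1.0, -0.0, 0.002]
contact_force: [1.3, -0.3, -0.6]
width: 0.0149
0.05342 -0.61
clock: 16.98
position: [0.5369, -0.1294, 0.0524]
ee_rot: [-0.001, 1.0, -0.0, 0.002]
contact_force: [0.9, -0.5, -0.4]
width: 0.0144
0.05236 -0.4
clock: 17.23
position: [0.5369, -0.1294, 0.052]
ee_rot: [-0.001, 1.0, -0.0, 0.002]
contact_force: [-1.5, 0.0, 4.6]
width: 0.0147
0.05201 4.6
```

Contact at 0.052, exactly the height predicted for the carrier being home. Releasing.

```bash
python3 -m crank '[[0,0,0,0,0,0],[0,0,0,0,0,0],[0,0,0,0,0,0],[0,0,-0.002,0,0,0],[0,0,-0.015,0,0,0],[0,0,-0.035,0,0,0],[0,0,-0.06,0,0,0],[-0.02,0,-0.09,0,0,0],[-0.06,0,-0.11,0,0,0],[-0.1,0,-0.13,0,0,0],[-0.14,0,-0.14,0,0,0],[-0.16,0,-0.14,0,0,0],[-0.16,0,-0.14,0,0,0]]' 0.5; python3 - <<'E'
from h import *
for n in('top','side'):
    d=snap(n,n+'4');P=cloud(d);h=cv2.cvtColor(d['frame'],cv2.COLOR_BGR2HSV).reshape(-1,3)
    m=(h[:,0]<14)&(h[:,1]>150)&(h[:,2]>60)&(np.hypot(P[:,0]-.536,P[:,1]+.13)<.05)&(P[:,2]<.12)
    Q=P[m];print(n,len(Q),Q.min(0) if len(Q) else '',Q.max(0) if len(Q) else '')
a=cv2.resize(load('side4')['frame'][80:240,240:420],None,fx=4,fy=4,interpolation=cv2.INTER_CUBIC);cv2.imwrite('pics/s4.png',a)
E
```

```text
clock: 18.85
position: [0.3758, -0.1295, 0.1917]
ee_rot: [-0.001, 1.0, -0.001, 0.003]
contact_force: [-0.2, 0.2, -0.1]
width: 0.0429
top 134 [ 0.5147053  -0.14950095  0.03880385] [ 0.55523586 -0.10985135  0.08445671]
side 35 [ 0.5293212  -0.13401239  0.05368949] [ 0.5404912  -0.1177276   0.08240413]
```

View pics/s4.png

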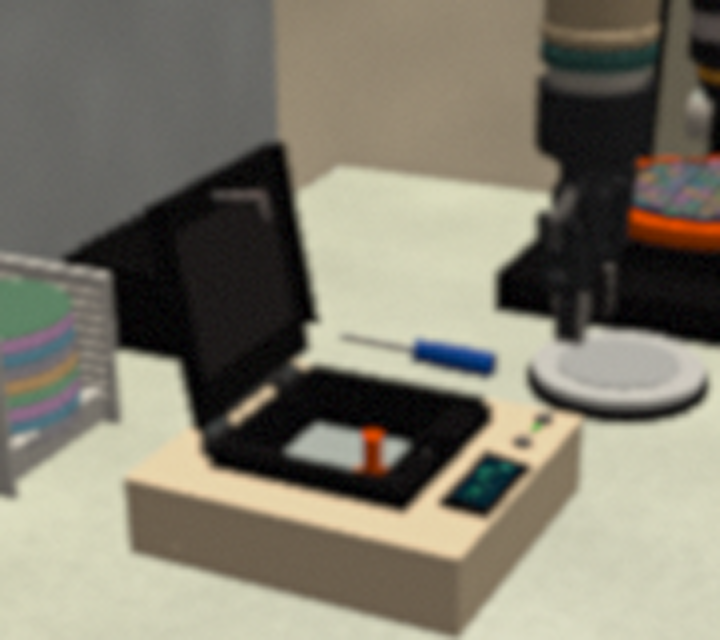

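Side view: the orange stud stands upright in the nest at (373,450) with its disc sunk in, and the stud top measures about 0.082 m. The hatch is upright. Next I'll check the clearance behind the hatch and work out the closing arc.

```bash
python3 - <<'E'
from h import *
for t in('top4','side4'):
    P=cloud(load(t))
    for x0,x1 in((.66,.72),(.72,.78),(.78,.84),(.84,.92)):
        Q=P[(P[:,0]>x0)&(P[:,0]<x1)&(P[:,1]>-.2)&(P[:,1]<-.06)];print(t,x0,len(Q),Q[:,2].max() if len(Q) else '')
    Q=P[(abs(P[:,1]+.13)<.08)&(P[:,2]>.14)&(P[:,0]>.55)&(P[:,0]<.72)];i=Q[:,2].argmax();print('top of hatch',Q[i],Q.min(0),Q.max(0))
s=manip.get_state();print(s['position'],totool([.71,-.1295,.30])[0])
H=np.array([.6365,.098])
for th in np.arange(1.75,-.01,-.125):
    u=np.array([-np.cos(th),np.sin(th)]);n=np.array([np.sin(th),np.cos(th)])
    c=H+.160*u+.004*n; print(round(th,3),'TCP x,z',(c+[.011,0]).round(4))
E
```

```text
top4 0.66 174 0.27209577
top4 0.72 351 0.012035971
top4 0.78 1219 0.14567052
top4 0.84 1111 0.14673144
top of hatch [ 0.6599339  -0.05666386  0.27496296] [ 0.61755186 -0.20999628  0.14005883] [ 0.67178804 -0.05055185  0.27496296]
side4 0.66 246 0.27064684
side4 0.72 163 0.005158561
side4 0.78 1189 0.14636138
side4 0.84 514 0.14575079
top of hatch [ 0.65501934 -0.0993645   0.2719166 ] [ 0.6176976  -0.20996009  0.14014912] [ 0.67080355 -0.05067269  0.2719166 ]
[ 0.37755053 -0.12993     0.19144123] [ 0.33305049 -0.00069405 -0.10669926]
1.75 TCP x,z [0.68   0.2547]
1.625 TCP x,z [0.6602 0.2575]
1.5 TCP x,z [0.6402 0.2579]
1.375 TCP x,z [0.6203 0.2557]
1.25 TCP x,z [0.6008 0.2511]
1.125 TCP x,z [0.5821 0.2441]
1.0 TCP x,z [0.5644 0.2348]
0.875 TCP x,z [0.548  0.2234]
0.75 TCP x,z [0.5332 0.21  ]
0.625 TCP x,z [0.5201 0.1949]
0.5 TCP x,z [0.509  0.1782]
0.375 TCP x,z [0.5001 0.1603]
0.25 TCP x,z [0.4935 0.1415]
0.125 TCP x,z [0.4892 0.1219]
0.0 TCP x,z [0.4875 0.102 ]
```

```bash
python3 -m crank '[[0.01,0,-0.03,0,0,0],[0.03,0,-0.075,0,0,0],[0.07,0,-0.11,0,0,0],[0.12,0,-0.119,0,0,0],[0.17,0,-0.119,0,0,0],[0.22,0,-0.119,0,0,0],[0.265,0,-0.119,0,0,0],[0.30,0,-0.119,0,0,0],[0.325,0,-0.119,0,0,0],[0.336,0,-0.119,0,0,0],[0.336,0,-0.119,0,0,0],[0.336,0,-0.119,0,0,0]]' 0; python3 -c "
from h import *
s=manip.get_state();print(s['position'],s['contact_force'],totool([.708,-.1295,.250])[0])
d,r=totool([0,0,0]);print(r.as_matrix().round(4))"
```

```text
clock: 20.45
position: [0.7123, -0.1301, 0.3123]
ee_rot: [-0.001, 1.0, -0.0, 0.002]
contact_force: [-0.2, -0.0, -1.0]
width: 0.0002
[ 0.71229321 -0.13013626  0.31234926] [-0.193988  -0.0422608 -0.9718409] [-0.00460102 -0.00056056  0.06232803]
[[ 1.0e+00 -5.0e-04  4.9e-03]
 [-5.0e-04 -1.0e+00  1.2e-03]
 [ 4.9e-03 -1.2e-03 -1.0e+00]]
```

Now down behind the edge, then gently forward to meet the hatch.

```bash
python3 -m crank '[[0,0,0.02,0,0,0],[0,0,0.045,0,0,0],[0,0,0.06,0,0,0],[0,0,0.062,0,0,0],[-0.005,0,0.062,0,0,0],[-0.01,0,0.062,0,0,0],[-0.015,0,0.062,0,0,0],[-0.02,0,0.062,0,0,0],[-0.02,0,0.062,0,0,0]]'; python3 -m crank '[[-0.003,0,0,0,0,0],[-0.006,0,-0.001,0,0,0],[-0.009,0,-0.001,0,0,0],[-0.012,0,-0.002,0,0,0]]';python3 -m crank '[[-0.004,0,0,0,0,0],[-0.008,0,-0.001,0,0,0],[-0.012,0,-0.001,0,0,0],[-0.016,0,-0.001,0,0,0]]'
```

```text
clock: 21.58
position: [0.6922, -0.13, 0.2506]
ee_rot: [-0.001, 1.0, -0.0, 0.003]
contact_force: [-0.0, 0.6, 0.2]
width: -0.0
clock: 22.08
position: [0.6805, -0.1301, 0.2524]
ee_rot: [-0.001, 1.0, -0.0, 0.003]
contact_force: [1.6, 1.1, -1.2]
width: -0.0001
clock: 22.58
position: [0.6645, -0.13, 0.2538]
ee_rot: [-0.0, 1.0, -0.0, 0.004]
contact_force: [1.7, 1.0, 0.9]
width: -0.0
```

```bash
python3 -m crank '[[-0.005,0,-0.001,0,0,0],[-0.01,0,-0.002,0,0,0],[-0.015,0,-0.003,0,0,0],[-0.02,0,-0.003,0,0,0],[-0.025,0,-0.003,0,0,0],[-0.03,0,-0.003,0,0,0],[-0.035,0,-0.003,0,0,0],[-0.04,0,-0.002,0,0,0],[-0.045,0,-0.002,0,0,0]]'; python3 -m crank '[[-0.005,0,0.001,0,0,0],[-0.01,0,0.002,0,0,0],[-0.015,0,0.0035,0,0,0],[-0.02,0,0.005,0,0,0],[-0.025,0,0.007,0,0,0]]'
```

```text
clock: 23.7
position: [0.6192, -0.13, 0.2555]
ee_rot: [-0.0, 1.0, -0.0, 0.004]
contact_force: [3.8, -0.0, -1.9]
width: 0.0004
clock: 24.32
position: [0.594, -0.1299, 0.2487]
ee_rot: [-0.0, 1.0, -0.0, 0.004]
contact_force: [1.2, 0.6, 2.7]
width: 0.0002
```

```bash
python3 -m crank '[[-0.004,0,0.0015,0,0,0],[-0.008,0,0.003,0,0,0],[-0.012,0,0.005,0,0,0],[-0.0165,0,0.007,0,0,0],[-0.021,0,0.009,0,0,0],[-0.0255,0,0.0115,0,0,0],[-0.03,0,0.014,0,0,0],[-0.034,0,0.017,0,0,0],[-0.038,0,0.02,0,0,0],[-0.042,0,0.023,0,0,0],[-0.046,0,0.0255,0,0,0]]'; python3 -m crank '[[-0.004,0,0.003,0,0,0],[-0.008,0,0.0065,0,0,0],[-0.0115,0,0.01,0,0,0],[-0.015,0,0.0135,0,0,0]]'
```

```text
clock: 25.7
position: [0.5481, -0.13, 0.2225]
ee_rot: [-0.0, 1.0, -0.0, 0.004]
contact_force: [2.0, 0.9, 1.5]
width: 0.0004
clock: 26.2
position: [0.5327, -0.1299, 0.2087]
ee_rot: [-0.0, 1.0, -0.0, 0.004]
contact_force: [1.3, 0.4, 3.3]
width: 0.0001
```

```bash
python3 -m crank '[[-0.003,0,0.0035,0,0,0],[-0.006,0,0.007,0,0,0],[-0.0095,0,0.0105,0,0,0],[-0.0126,0,0.0138,0,0,0],[-0.0155,0,0.018,0,0,0],[-0.0183,0,0.022,0,0,0],[-0.021,0,0.0265,0,0,0],[-0.0237,0,0.0305,0,0,0],[-0.026,0,0.035,0,0,0],[-0.0283,0,0.0395,0,0,0],[-0.0305,0,0.044,0,0,0],[-0.0326,0,0.0484,0,0,0]]'; python3 -m crank '[[-0.0025,0,0.0045,0,0,0],[-0.005,0,0.009,0,0,0],[-0.0075,0,0.014,0,0,0],[-0.0095,0,0.0185,0,0,0]]'
```

```text
clock: 27.7
position: [0.5001, -0.1298, 0.1597]
ee_rot: [-0.0, 1.0, -0.0, 0.004]
contact_force: [0.0, 1.9, 4.5]
width: 0.0001
clock: 28.2
position: [0.4914, -0.1302, 0.141]
ee_rot: [-0.0, 1.0, -0.0, 0.004]
contact_force: [4.5, 0.2, 2.3]
width: 0.0002
```

```bash
python3 -m crank '[[-0.0015,0,0.0045,0,0,0],[-0.003,0,0.009,0,0,0],[-0.0045,0,0.0135,0,0,0],[-0.006,0,0.018,0,0,0],[-0.007,0,0.0225,0,0,0]]'; python3 -m crank '[[-0.001,0,0.003,0,0,0],[-0.002,0,0.006,0,0,0],[-0.002,0,0.009,0,0,0],[-0.002,0,0.011,0,0,0]]'; python3 -m crank '[[0,0,0.001,0,0,0],[0,0,0.002,0,0,0],[0,0,0.003,0,0,0]]'
```

```text
clock: 28.82
position: [0.4848, -0.1305, 0.1184]
ee_rot: [0.0, 1.0, -0.0, 0.005]
contact_force: [4.9, 0.6, 4.9]
width: -0.0001
clock: 29.32
position: [0.4826, -0.1305, 0.1071]
ee_rot: [0.0, 1.0, -0.0, 0.004]
contact_force: [3.2, -0.5, 4.0]
width: -0.0005
clock: 29.7
position: [0.4824, -0.1305, 0.1041]
ee_rot: [0.0, 1.0, -0.0, 0.004]
contact_force: [2.8, 0.4, 5.0]
width: 0.0001
```

```bash
python3 -m crank '[[0,0,0.001,0,0,0],[0,0,0.002,0,0,0],[0,0,0.003,0,0,0],[0,0,0.003,0,0,0]]'; python3 -m crank '[[0,0,0.001,0,0,0],[0,0,0.0015,0,0,0],[0,0,0.0015,0,0,0]]'; G="python3 g.py 6.8"; $G && 
python3 -m crank '[[0,0,0.0004,0,0,0],[0,0,0.0004,0,0,0]]' >/dev/null && $G &&
python3 -m crank '[[0,0,0.0004,0,0,0],[0,0,0.0004,0,0,0]]' >/dev/null && $G &&
python3 -m crank '[[0,0,0.0004,0,0,0],[0,0,0.0004,0,0,0]]' >/dev/null && $G &&
python3 -m crank '[[0,0,0.0004,0,0,0],[0,0,0.0004,0,0,0]]' >/dev/null && $G &&
python3 -m crank '[[0,0,0.0004,0,0,0],[0,0,0.0004,0,0,0]]' >/dev/null && $G &&
python3 -m crank '[[0,0,0.0004,0,0,0],[0,0,0.0004,0,0,0]]' >/dev/null && $G
```

```text
clock: 30.2
position: [0.4824, -0.1305, 0.101]
ee_rot: [0.0, 1.0, -0.0, 0.004]
contact_force: [3.2, -0.6, 3.7]
width: -0.0001
clock: 30.58
position: [0.4823, -0.1305, 0.0994]
ee_rot: [0.0, 1.0, -0.0, 0.004]
contact_force: [2.4, -0.1, 5.0]
width: 0.0001
0.09943 5.0
0.09901 4.85
0.09857 4.64
0.09817 4.66
0.09774 4.25
0.09728 5.04
0.09687 4.62
```

```bash
G="python3 g.py 6.8"; $G && 
python3 -m crank '[[0,0,0.0004,0,0,0],[0,0,0.0004,0,0,0]]' >/dev/null && $G &&
python3 -m crank '[[0,0,0.0004,0,0,0],[0,0,0.0004,0,0,0]]' >/dev/null && $G &&
python3 -m crank '[[0,0,0.0004,0,0,0],[0,0,0.0004,0,0,0]]' >/dev/null && $G &&
python3 -m crank '[[0,0,0.0004,0,0,0],[0,0,0.0004,0,0,0]]' >/dev/null && $G &&
python3 -m crank '[[0,0,0.0004,0,0,0],[0,0,0.0004,0,0,0]]' >/dev/null && $G &&
python3 -m crank '[[0,0,0.0004,0,0,0],[0,0,0.0004,0,0,0]]' >/dev/null && $G &&
python3 -m crank '[[0,0,0.0004,0,0,0],[0,0,0.0004,0,0,0]]' >/dev/null && $G &&
python3 -m crank '[[0,0,0.0004,0,0,0],[0,0,0.0004,0,0,0]]' >/dev/null && $G &&
python3 -m crank '[[0,0,0.0004,0,0,0],[0,0,0.0004,0,0,0]]' >/dev/null && $G &&
python3 -m crank '[[0,0,0.0004,0,0,0],[0,0,0.0004,0,0,0]]' >/dev/null && $G
```

```text
0.09687 4.62
0.09644 4.91
0.09595 4.13
0.09546 4.36
0.09499 4.71
0.09465 3.74
0.09426 4.75
0.094 5.74
0.09392 6.43
0.0939 7.77
```

Firm stop again, at about 0.0939. One firmer push to reach 9–11 N.

```bash
python3 -m crank '[[0,0,0.0006,0,0,0],[0,0,0.0006,0,0,0],[0,0,0.0006,0,0,0]]'; python3 g.py 9 && python3 -m crank '[[0,0,0.0007,0,0,0],[0,0,0.0007,0,0,0],[0,0,0.0007,0,0,0]]'
```

```text
clock: 34.7
position: [0.4823, -0.1306, 0.0938]
ee_rot: [0.0, 1.0, 0.0, 0.004]
contact_force: [1.3, 0.1, 7.7]
width: 0.0002
0.09381 7.72
clock: 35.08
position: [0.4824, -0.1305, 0.0937]
ee_rot: [0.001, 1.0, 0.0, 0.004]
contact_force: [2.2, 1.1, 10.0]
width: -0.0004
```

```bash
python3 -m crank '[[0,0,-0.004,0,0,0],[0,0,-0.01,0,0,0],[-0.005,0,-0.03,0,0,0],[-0.03,0,-0.07,0,0,0],[-0.07,0.03,-0.11,0,0,0],[-0.11,0.07,-0.13,0,0,0],[-0.14,0.12,-0.13,0,0,0],[-0.15,0.15,-0.13,0,0,0],[-0.15,0.15,-0.13,0,0,0],[-0.15,0.15,-0.13,0,0,0],[-0.15,0.15,-0.13,0,0,0],[-0.15,0.15,-0.13,0,0,0]]'; python3 - <<'E'
from h import *
for n in('top','side'):
    d=snap(n,n+'5');P=cloud(d)
    Q=P[(P[:,0]>.47)&(P[:,0]<.63)&(abs(P[:,1]+.13)<.08)&(P[:,2]>.08)&(P[:,2]<.4)]
    A=np.c_[Q[:,0]-.6365,np.ones(len(Q))];print(n,len(Q),np.linalg.lstsq(A,Q[:,2],rcond=None)[0],Q[:,2].max())
a=cv2.resize(load('side5')['frame'][130:360,180:420],None,fx=2.5,fy=2.5,interpolation=cv2.INTER_CUBIC);cv2.imwrite('pics/s5.png',a)
E
```

```text
clock: 36.58
position: [0.3315, -0.2794, 0.2224]
ee_rot: [0.0, 1.0, 0.001, 0.004]
contact_force: [-0.3, -0.4, 0.2]
width: -0.0003
top 2591 [-0.0059628  0.1024982] 0.11126021
side 1226 [-0.00639707  0.10287613] 0.10671172
```

View pics/s5.png

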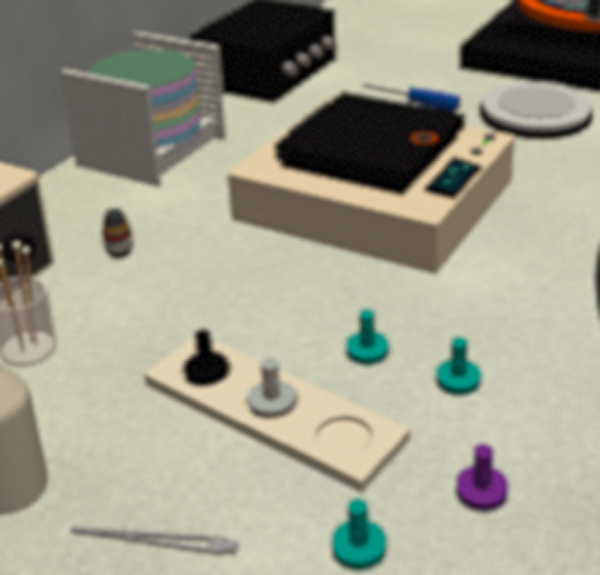

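The hatch is flat and shut with its pad at (425,138). The other items stand where they were. I'll compare with the initial latched reading, then hand in.

```bash
python3 - <<'E'
from h import *
for t in('top0','side0'):
    P=cloud(load(t));Q=P[(P[:,0]>.47)&(P[:,0]<.63)&(abs(P[:,1]+.13)<.08)&(P[:,2]>.08)&(P[:,2]<.4)]
    A=np.c_[Q[:,0]-.6365,np.ones(len(Q))];print(t,np.linalg.lstsq(A,Q[:,2],rcond=None)[0])
print(manip.get_state()['contact_force']); print(job.sign_off())
E
```

```text
top0 [-0.00569785  0.10253443]
side0 [-0.00768755  0.10276086]
[-0.11811536 -0.35119674  0.00671762]
the job is handed in; nothing more can be done
None
```

The orange carrier is in the nest, the hatch is latched shut, and the job is handed in. It took about 37 s of the 72 s allowed; the hand-in gave no verdict.

- **Opening:** I pressed the pad by feel to the firm stop (about 8 mm of travel). The last reading was 10.4 N along z, about 11 N in total, and the hatch sprang open.
- **Carrier:** I set it down in the nest and felt contact (4.6 N) at the height expected for fully home. After release the stud stood upright, with its top at about 82–84 mm in the depth images (80 mm expected), within camera error.
- **Closing:** I swung the hatch down from behind and pressed again to the firm stop. The final reading was 10.0 N along z.

**Last checks:**
- About 1.5 s after release the hatch's tilt was within about 1.3 mrad of its first latched reading in both cameras.
- The arm was clear of everything, with no force beyond sensor noise.
- The last side picture showed nothing else moved in its view; the red-capped bottle was only partly in it.
- No check failed. Force was read only at the end of each move, so brief peaks in between were not seen. The carrier could not be seen once the hatch was shut.

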